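# Hover the last chair over its place in the model waiting room

### The job

Three of the four chairs of the model waiting room are already glued down. Pick up the loose fourth chair, carry it clear of the paint bottles and over the room's low walls, and hold it still and upright straight above the one empty place, about a centimetre above the floor, square to the room and facing the same way as the other chairs, so that I can check the fit before it is glued. Finish while still holding it there: do not set it down or let go, do not bump the room or its glued chairs, and leave the paint bottles as they stand.

Things in the scene. Friction and masses are not known exactly. Their poses are not given: they have to be found in the camera images.
- loose_chair: loose brown miniature chair, the only one outside the model room; 34 mm wide, 35 deep, 70 tall, about 20 g. Origin: centre of its underside, z up. It faces its -x; backrest (5 mm thick, 30 wide, 30 to 70 mm high) lies 13 to 18 mm along its +x. Below it acts as a solid block 34 x 34 mm, 33 mm tall, stiff; grip it across the sides (along its y)
- chair_back (a point): point on the loose chair's backrest, 15.5 mm along the chair's +x from its origin and 60 mm above its underside
- model_room: model waiting room, fixed: open-topped square on a 234 mm plywood board, green walls 222 mm outside, 210 inside, white capping 9 mm wide, tops 50 mm above the worktop, floor 8 mm above it. Origin: centre of the board's underside, z up. Brown double door in the -x wall, blue rug inside it. Its chairs face -x, backrests to +x
- place_1 (a point): one of the four chair places: centre of the place on the room's floor (8 mm above the worktop), at x = -32, y = -42 mm in the room's frame; axes as the room's. Three places carry a glued chair, which one is empty changes; the empty one shows a pale 40 mm paper card, under 1 mm thick, with four dark leg marks
- place_2 (a point): one of the four chair places: centre of the place on the room's floor (8 mm above the worktop), at x = -32, y = 42 mm in the room's frame; axes as the room's. Three places carry a glued chair, which one is empty changes; the empty one shows a pale 40 mm paper card, under 1 mm thick, with four dark leg marks
- place_3 (a point): one of the four chair places: centre of the place on the room's floor (8 mm above the worktop), at x = 52, y = -42 mm in the room's frame; axes as the room's. Three places carry a glued chair, which one is empty changes; the empty one shows a pale 40 mm paper card, under 1 mm thick, with four dark leg marks
- place_4 (a point): one of the four chair places: centre of the place on the room's floor (8 mm above the worktop), at x = 52, y = 42 mm in the room's frame; axes as the room's. Three places carry a glued chair, which one is empty changes; the empty one shows a pale 40 mm paper card, under 1 mm thick, with four dark leg marks
- glued_chair_1: a miniature chair like the loose one, glued down on one of the four places; origin at the centre of its underside on the room's floor; backrest to its +x, which is the room's +x; its top is 78 mm above the worktop
- glued_chair_2: a miniature chair like the loose one, glued down on one of the four places; origin at the centre of its underside on the room's floor; backrest to its +x, which is the room's +x; its top is 78 mm above the worktop
- glued_chair_3: a miniature chair like the loose one, glued down on one of the four places; origin at the centre of its underside on the room's floor; backrest to its +x, which is the room's +x; its top is 78 mm above the worktop
- paint_brick: red paint bottle, 38 mm diameter, 66 mm tall, loose, standing between the loose chair and the room; origin at the centre of its underside
- paint_ochre: ochre paint bottle, 36 mm diameter, 75 mm tall, loose, standing between the loose chair and the room; origin at the centre of its underside
- paint_teal: teal paint bottle, 34 mm diameter, 66 mm tall, loose, standing between the loose chair and the room; origin at the centre of its underside

How it is judged:
By the outcome, as a careful person would: the job done as asked, in the order asked, and still so for the second after the job is handed in, while the arm keeps its last pose, push and grip.
It also fails if it takes over 43 s, if anything falls off the work surface, if the arm or the gripper's body presses on something with over 40 N, if the wrist force passes 120 N, or if a joint passes its speed limit or range.

### The arm

A 6-joint arm with a two-finger parallel gripper is mounted at the origin on a cart in front of the work surface, level with it; the furniture and walls round the work are solid. World frame = base frame: x ahead of the robot, y to its left, z up, the work surface at z = 0. Lengths are in mm, angles in rad, forces in N, time in s.
With the tool pointing down it reaches from about 325 to 925 mm from the base axis. Payload 3.1 kg.
Tool frame: the origin (TCP) lies at the very end of the fingers, on their centre line; the grasp point (between the pads) lies ctrl.grip_depth behind it (ctrl.grip_depth is the distance from the TCP to the grasp point, in mm); z points along the fingers, y is the line along which they close (so a half turn about z gives the same grasp; the last joint's range is limited). The gripper opens to 85 mm and grips with 20 to 120 N. Pads are 22 mm wide; open, the fingers measure 114 mm over their backs; the gripper's body (76 mm by 85 mm) begins 54 mm behind the grasp point. The pads swing forward as they close: fully open they stand 13 mm farther back than shut.
Start: joints at [-1.264, 0.217, 1.613, -0, 1.311, -0.112], TCP at [254.187, -570.989, 231.3] pointing down, gripper open.
Joint ranges: [-2.75, 2.75], [-0.78, 2.1], [0.31, 2.55], [-1.13, 4.27], [0.13, 2.63], [-2.58, 2.58]. Speed limits (rad/s): [2.79, 2.79, 3.14, 3.14, 3.14, 3.14].

### API

Orientations are given as a unit quaternion [w, x, y, z].
In Python, from bench import ctrl gives the robot as it stands.
- The arm moves only by the tool jog_arm, called in YAML: its name, and indented under it one key for each argument. Schema: {"type":"object","properties":{"plan":{"type":"array","items":{"type":"array","items":{"type":"array","items":{"type":"number"},"minItems":5,"maxItems":5},"minItems":1,"maxItems":8},"minItems":1,"maxItems":1},"only":{"type":"string"},"quiet":{"type":"boolean"},"lines":{"type":"string"}},"required":["plan"],"additionalProperties":false}. plan is a list that holds a single list of rows (three levels of brackets), with 1 to 8 rows, each of 5 numbers: dx, dy, dz in mm, then a turn about the tool's z in rad, then the finger opening in mm; each row is the pose to reach, as a shift and turn from the pose commanded when the call began, along the tool's axes at that moment; what a row does not reach only later rows make up. A row lasts 1/10 s, in which the tool goes at most 50 mm and 0.15 rad, less where a joint would pass 70% of its speed; a pose out of reach is approached as far as the arm can. The fingers move at their own pace and stop on an object; the grip force is fixed at half the most. Time passes only in rows, so rows that do not move let the fingers close. The tool returns the time, the measured TCP pose, the force, the opening and the grip force at its end. only (a regular expression) keeps the lines of the reply that match it, lines (a string "A,B") keeps lines A to B, and quiet returns only ok. Input that does not fit is refused with a message, and nothing moves.
- ctrl.observe(): the state, without advancing time (a new reading comes with each control period).
- ctrl.get_image(name): name is "scene" or "top" or "wrist"; returns a dict with "frame" (480x640x3 uint8, red, green, blue), "mtx" (3x3 intrinsics, pixels), "camera_from_world" (4x4, takes a point from world to camera coordinates). Camera axes: x right, y down, z forward; pixel columns grow to the right and rows downward; lengths in mm; the calibration is good to about 2 mm. A picture is of the moment at which its call begins. There is no depth.
- ctrl.sign_off(): hands the job in; it is judged then, once.
The state is a dict: "t": time; "qpos": joint angles; "joint_vel": joint speeds; "tau": joint torques, N m; "tool_pos": TCP position; "tool_rot": TCP orientation; "force": force on the tool from outside, world axes, zero at the start; "wrist_torque": the same for the moment, N m; "gripper_width": finger opening in mm; "gripper_force": force on a finger pad.
Only numpy, scipy, OpenCV 4.12 (cv2) and the standard library are available. Lean on these libraries where they do the work, as an engineer would, in place of code of your own. Each camera call takes 0.05 s, during which the arm holds its last target. There are 200 camera calls.

## Working session

There is one attempt and no reset: what is moved stays moved. The work goes in short steps, Python scripts to look and compute and a tool call to move; the robot and the scene stay as the last step left them, time stands still between calls to the robot, and variables do not carry over. Pictures are saved under pics/ and viewed, at most 13 in all, crops included, and the job is handed in when it is done.

```bash
ls; mkdir -p pics; python3 - <<'E'
from bench import ctrl
import cv2
s=ctrl.observe();print(s,ctrl.grip_depth)
for n in("scene","top","wrist"):
    d=ctrl.get_image(n);cv2.imwrite(f"pics/{n}0.png",d["frame"][...,::-1]);print(n,d["mtx"].tolist(),d["camera_from_world"].round(4).tolist())
E
```

```text
bench.py
pics
{'t': 0.0, 'qpos': array([-1.26418947e+00,  2.17748066e-01,  1.61496592e+00, -2.69669036e-05,
        1.31129438e+00, -1.12164551e-01]), 'joint_vel': array([ 7.93246040e-04,  8.46388385e-04,  1.62831940e-03,  5.61235492e-05,
        7.66175329e-04, -7.48351835e-04]), 'tau': array([-2.78562484e-04, -3.96845520e+01, -3.03854227e+01,  1.01510011e-04,
        9.76970274e-03,  1.13949937e-05]), 'tool_pos': array([ 253.92966722, -570.18092258,  229.95545541]), 'tool_rot': array([-1.20088599e-03,  9.78157350e-01,  2.07862310e-01, -1.30210385e-04]), 'force': array([ 0.20656809,  0.06875966, -0.1155306 ]), 'wrist_torque': array([ 0.05380984, -0.04217211,  0.00803978]), 'gripper_force': 0.0, 'gripper_width': 85.61103037849888} 18.700000000000003
scene [[526.7661293885094, 0.0, 314.5384633843157], [0.0, 526.7661293885094, 244.058403342049], [0.0, 0.0, 1.0]] [[0.4769, -0.8788, 0.0163, -181.6559], [-0.3606, -0.2125, -0.9082, 273.6524], [0.8016, 0.4272, -0.4182, 658.1832], [0.0, 0.0, 0.0, 1.0]]
top [[460.64244185139654, 0.0, 320.82206667774955], [0.0, 460.64244185139654, 240.92957579170448], [0.0, 0.0, 1.0]] [[0.0134, -0.9999, -0.0017, 58.3223], [-0.9905, -0.013, -0.1367, 543.4668], [0.1366, 0.0035, -0.9906, 844.9043], [0.0, 0.0, 0.0, 1.0]]
wrist [[344.5834895091474, 0.0, 322.775526159259], [0.0, 344.5834895091474, 244.28060372752705], [0.0, 0.0, 1.0]] [[0.4069, -0.9135, -0.0022, -623.3907], [-0.8683, -0.3875, 0.3097, -42.493], [-0.2838, -0.1241, -0.9508, 380.009], [0.0, 0.0, 0.0, 1.0]]
```

View pics/top0.png

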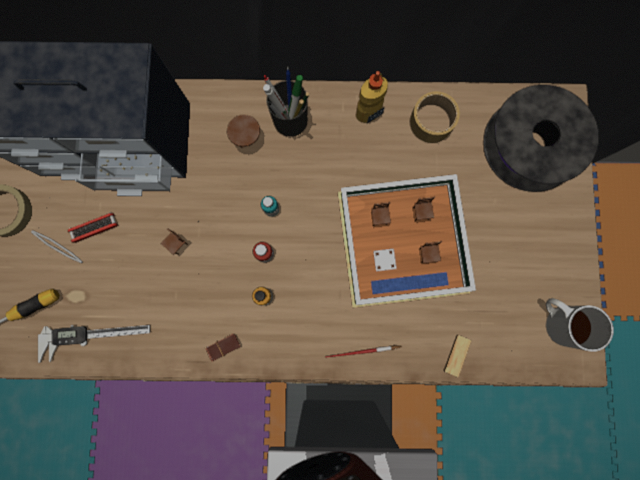

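View pics/scene0.png

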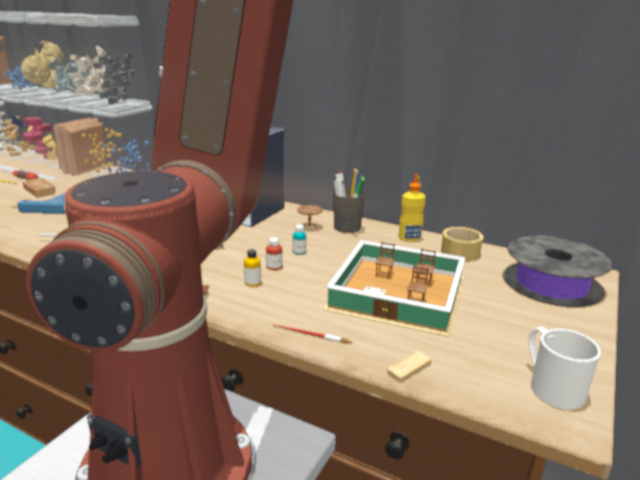

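The top view shows the loose chair at about (173,243) and the bottles at (269,205), (262,251) and (261,296). The room is centred near (407,240), with the white card for the empty place at (385,260), which looks like place_2. The room's door and rug face the robot. Next I'll compute coarse positions and look at enlarged crops.

```bash
cat > h.py <<'E'
from bench import ctrl
import numpy as np,cv2
def cast(d,uv,z):
    uv=np.atleast_2d(uv).astype(float);K=d["mtx"];T=d["camera_from_world"];R=T[:3,:3]
    c=-R.T@T[:3,3];r=np.c_[uv,np.ones(len(uv))]@np.linalg.inv(K).T@R
    return c+r*((z-c[2])/r[:,2])[:,None]
def ray(d,uv):
    T=d["camera_from_world"];R=T[:3,:3];r=R.T@np.linalg.inv(d["mtx"])@np.r_[uv,1.];return -R.T@T[:3,3],r/np.linalg.norm(r)
def tri(*obs):
    A=np.zeros((3,3));b=np.zeros(3);L=[ray(d,u) for d,u in obs]
    for c,r in L:
        P=np.eye(3)-np.outer(r,r);A+=P;b+=P@c
    p=np.linalg.solve(A,b);return p,max(np.linalg.norm((np.eye(3)-np.outer(r,r))@(p-c)) for c,r in L)
def proj(d,p):
    q=d["camera_from_world"]@np.r_[p,1.];q=d["mtx"]@q[:3];return q[:2]/q[2]
E
python3 - <<'E'
from h import *
d=ctrl.get_image("top")
for n,u,z in(("chair",(173,243),33),("card",(385,260),8),("teal",(269,203),60),("red",(262,250),60),("ochre",(261,295),70),("c4",(381,214),40),("c3",(424,210),40),("c1",(430,252),40),("TL",(343,189),50),("TR",(457,178),50),("BR",(472,290),50),("BL",(356,303),50)):print(n,cast(d,u,z)[0].round())
f=d["frame"][...,::-1]
a=cv2.resize(f[215:275,140:210],None,fx=7,fy=7,interpolation=cv2.INTER_CUBIC)[:420,:400];b=cv2.resize(f[170:310,337:477],(400,420),interpolation=cv2.INTER_CUBIC)
cv2.imwrite("pics/c1.png",np.hstack([a,b]))
E
```

```text
chair [535. 350.  33.]
card [510. -61.   8.]
teal [610. 164.  60.]
red [521. 175.  60.]
ochre [438. 173.  70.]
c4 [596. -50.  40.]
c3 [ 605. -132.   40.]
c1 [ 524. -142.   40.]
TL [642.  24.  50.]
TR [ 666. -195.   50.]
BR [ 453. -217.   50.]
BL [426.  -1.  50.]
```

View pics/c1.png

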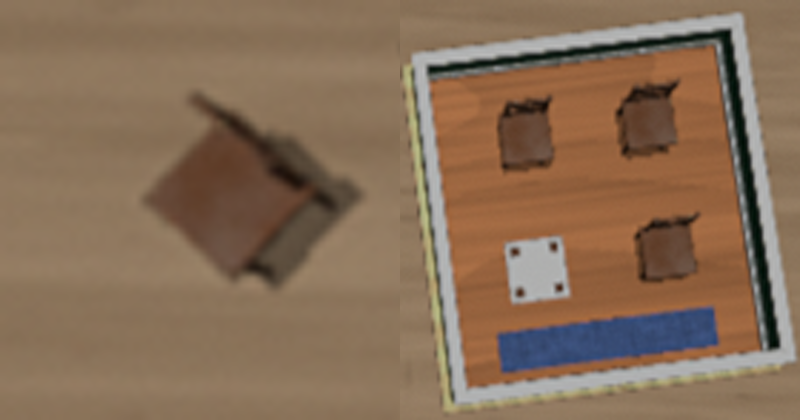

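Place_2 is empty, with its card at about (510,-61), and the room's yaw is about 6.4°. The loose chair is at about (535,350) with its backrest to the upper right, so its yaw is about -40°. I'll fly the wrist camera over to it.

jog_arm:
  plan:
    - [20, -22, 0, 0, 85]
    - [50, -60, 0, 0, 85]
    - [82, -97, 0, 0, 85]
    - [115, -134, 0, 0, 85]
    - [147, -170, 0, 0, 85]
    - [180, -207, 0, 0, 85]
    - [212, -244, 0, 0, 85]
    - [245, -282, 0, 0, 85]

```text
refused: plan: the value is too long (schema: maxItems 1). Nothing was moved.
```

I used the wrong layout. The manual says a list holding one list of rows, three levels of brackets; once more.

jog_arm:
  plan:
    - [[20, -22, 0, 0, 85], [50, -60, 0, 0, 85], [82, -97, 0, 0, 85], [115, -134, 0, 0, 85], [147, -170, 0, 0, 85], [180, -207, 0, 0, 85], [212, -244, 0, 0, 85], [245, -282, 0, 0, 85]]

```text
t: 1.0
tool_pos: [363.3, -212.2, 231.3]
tool_rot: [0.0, 0.978, 0.207, 0.0]
force: [0.7, -0.2, -0.4]
gripper_width: 84.9
gripper_force: 0.0
```

jog_arm:
  plan:
    - [[32, -37, 0, 0, 85], [65, -74, 0, 0, 85], [97, -111, 0, 0, 85], [130, -148, 0, 0, 85], [160, -185, 0, 0, 85], [190, -221, 0, 0, 85], [220, -256, 0, 0, 85], [245, -282, 0, 0, 85]]

```text
t: 1.8
tool_pos: [472.4, 145.9, 231.3]
tool_rot: [-0.0, 0.978, 0.209, 0.0]
force: [0.1, -0.3, 0.0]
gripper_width: 85.0
gripper_force: 0.0
```

jog_arm:
  plan:
    - [[31, -37, 0, -0.13, 85], [61, -72, 0, -0.26, 85], [90, -104, 0, -0.39, 85], [112, -130, 0, -0.52, 85], [126, -147, 0, -0.65, 85], [136, -158, 0, -0.78, 85], [141, -163, 0, -0.91, 85], [141, -163, 0, -1.04, 85]]

```text
t: 2.6
tool_pos: [534.9, 350.6, 230.7]
tool_rot: [-0.0, 0.743, 0.669, -0.0]
force: [-0.4, 0.3, 0.3]
gripper_width: 85.3
gripper_force: 0.0
```

jog_arm:
  plan:
    - [[0, 0, 5, -0.13, 85], [0, 0, 15, -0.26, 85], [0, 0, 25, -0.39, 85], [0, 0, 35, -0.52, 85], [0, 0, 45, -0.65, 85], [0, 0, 55, -0.78, 85], [0, 0, 62, -0.91, 85], [0, 0, 65, -0.98, 85]]

```text
t: 3.4
tool_pos: [534.1, 349.0, 164.7]
tool_rot: [-0.001, 0.342, 0.94, -0.001]
force: [-0.9, 0.6, -0.6]
gripper_width: 85.1
gripper_force: 0.0
```

```bash
python3 - <<'E'
from h import *
d=ctrl.get_image("wrist");cv2.imwrite("pics/w1.png",d["frame"][...,::-1]);np.save("pics/w1.npy",d,allow_pickle=True)
E
```

```text
(no output)
```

View pics/w1.png

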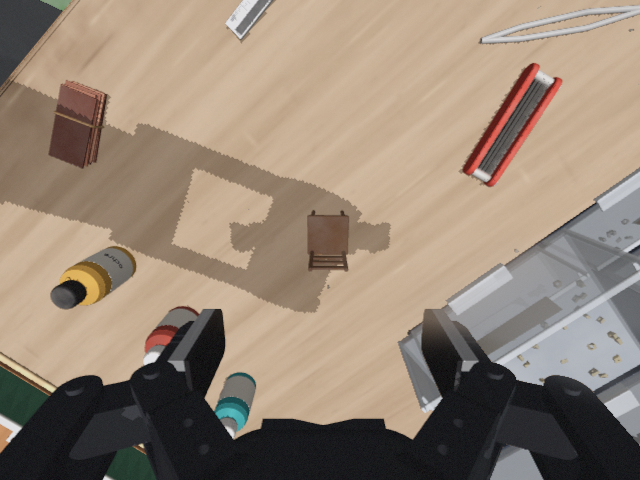

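The loose chair's seat is at about x 308–348, y 215–253 in the wrist view, square to the gripper, with its backrest low at row ~262. The acrylic drawer lies to the right, clear of the chair. Next I'll segment the seat and move down for a second view to get its height.

```bash
cat >> h.py <<'E'
def chair(d,u0,v0,r=45,vis=None):
    f=d["frame"].astype(int);m=np.zeros(f.shape[:2],np.uint8)
    s=f[v0-r:v0+r,u0-r:u0+r];m[v0-r:v0+r,u0-r:u0+r]=((s[...,0]<125)&(s[...,0]-s[...,2]>22)&(s[...,0]>1.35*s[...,1]))*255
    seat=cv2.morphologyEx(m,cv2.MORPH_OPEN,np.ones((9,9),np.uint8))
    c=max(cv2.findContours(seat,0,2)[0],key=cv2.contourArea)
    return m,cv2.minAreaRect(c),cv2.boundingRect(c)
E
python3 - <<'E'
from h import *
d=ctrl.get_image("wrist")
f=d["frame"]
for p in((328,235),(320,225),(340,245),(328,262),(313,213),(360,220),(290,215)):print(p,f[p[1],p[0]])
m,q,b=chair(d,328,235);print(q,b)
print("\n".join("".join("#" if x else "." for x in r) for r in m[205:275:2,300:356]))
bx=cv2.boxPoints(q);print(cast(d,bx,33).round(1),cast(d,q[0],33).round(1))
E
```

```text
(328, 235) [113  87  71]
(320, 225) [116  93  81]
(340, 245) [113  85  68]
(328, 262) [91 67 54]
(313, 213) [65 47 35]
(360, 220) [195 171 146]
(290, 215) [147 126 106]
```

jog_arm:
  plan:
    - [[0, 0, 5, 0, 85], [0, 0, 15, 0, 85], [0, 0, 25, 0, 85], [0, 0, 35, 0, 85], [0, 0, 45, 0, 70], [0, 0, 50, 0, 70], [0, 0, 50, 0, 70]]

```text
t: 4.2
tool_pos: [534.0, 349.0, 114.6]
tool_rot: [-0.001, 0.344, 0.939, -0.001]
force: [-0.6, 0.3, -0.9]
gripper_width: 70.4
gripper_force: 0.0
```

```bash
python3 - <<'E'
from h import *
d=ctrl.get_image("wrist");cv2.imwrite("pics/w2.png",d["frame"][...,::-1]);
np.save("pics/w2.npy",d,allow_pickle=True)
print(proj(d,[535,350,33]))
E
```

```text
[327.60577238 254.90113136]Traceback (most recent call last):
  File "<stdin>", line 5, in <module>
  File "h.py", line 20, in chair
    c=max(cv2.findContours(seat,0,2)[0],key=cv2.contourArea)
ValueError: max() iterable argument is empty
```

View pics/w2.png

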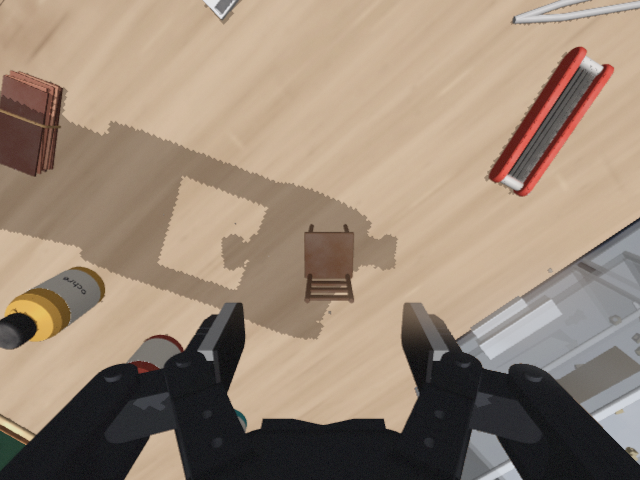

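The chair is now at x 304–354, y 226–301, with the seat at y 232–276, midway between the fingers in image x (~329). I'll use a dark mask instead and triangulate from w1 and w2.

```bash
python3 - <<'E'
from h import *
s=open("h.py").read();s=s.replace("((s[...,0]<125)&(s[...,0]-s[...,2]>22)&(s[...,0]>1.35*s[...,1]))","(s[...,0]<130)");open("h.py","w").write(s)
E
python3 - <<'E'
from h import *
D=[np.load(f"pics/w{i}.npy",allow_pickle=True).item() for i in(1,2)]
B=[]
for d,(u,v,r) in zip(D,((328,240,34),(329,262,45))):
    m,q,b=chair(d,u,v,r);bx=cv2.boxPoints(q);B.append(bx);print(q,b)
    print("\n".join("".join("#" if x else "." for x in r) for r in m[v-r:v+r:2,u-r:u+r]) if d is D[1] else "")
    print(cast(d,bx,33).round(1).tolist(),cast(d,q[0],33).round(1))
for a,b in zip(*B):
    p,e=tri((D[0],a),(D[1],b));print(p.round(1),e)
s=ctrl.observe();print(s["tool_pos"],s["tool_rot"])
E
```

```text
((327.5, 242.0), (54.0, 41.0), 90.0) (307, 215, 42, 55)

[[511.9, 348.2, 33.0], [533.4, 373.8, 33.0], [570.4, 344.2, 33.0], [547.8, 317.2, 33.0]] [[540.4 346.2  33. ]]
((328.5, 255.0), (46.0, 49.0), 90.0) (304, 232, 50, 47)
..........................................................................................
..........................................................................................
..........................................................................................
..........................................................................................
..........................####.............................####...........................
.........................#####.............................#####..........................
.........................#####..............................#####.........................
........................#####...............................#####.........................
....................##################################################....................
....................#####################################
[... 2900 characters left out ...]
#########################....................
.....................#####........................................###.....................
..........................................................................................
..........................................................................................
[[512.0, 348.4, 33.0], [533.5, 373.7, 33.0], [559.9, 352.6, 33.0], [537.5, 326.1, 33.0]] [[535.5 350.4  33. ]]
[512.  348.2  32.5] 0.11772401721097958
[532.8 374.1  35.6] 0.02238274682277377
[ 698.1  275.3 -320.2] 2.7144442100302633
[ 652.6  200.3 -352.3] 2.3582266727655434
[534.57949493 349.28943633 115.57628902] [-4.20755012e-04  3.44265670e-01  9.38872083e-01 -4.26989669e-04]
```

The seat's front corners triangulate to z≈33, which matches the text, and the chair yaw is -40.1° (gripper aligned). The grasp offset is about +1.8 mm in tool y and -0.5 mm in x, so I'll descend and grip.

jog_arm:
  plan:
    - [[-0.5, 1.8, 15, 0, 60], [-0.5, 1.8, 35, 0, 60], [-0.5, 1.8, 55, 0, 60], [-0.5, 1.8, 75, 0, 60], [-0.5, 1.8, 92, 0, 60], [-0.5, 1.8, 104, 0, 60], [-0.5, 1.8, 112, 0, 60], [-0.5, 1.8, 112, 0, 60]]

```text
t: 5.05
tool_pos: [535.7, 350.1, 3.0]
tool_rot: [-0.001, 0.344, 0.939, -0.001]
force: [0.1, 1.2, 0.0]
gripper_width: 59.9
gripper_force: 0.0
```

```bash
python3 - <<'E'
from h import *
d=ctrl.get_image("wrist");cv2.imwrite("pics/w3.png",d["frame"][...,::-1])
E
```

```text
(no output)
```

View pics/w3.png

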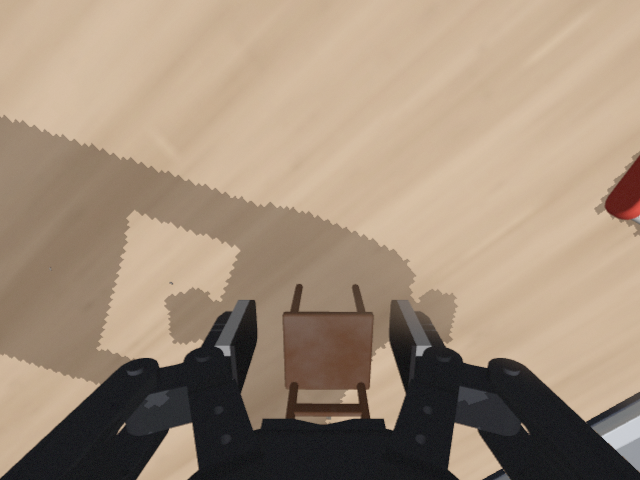

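The open pads straddle the seat (columns 284–373), with the inner faces at about 256 and 390. The chair is therefore about 1.5 mm to +y of the centre, so I'll nudge over, close and lift slightly.

jog_arm:
  plan:
    - [[0, 1.5, 0, 0, 60], [0, 1.5, 0, 0, 45], [0, 1.5, 0, 0, 30], [0, 1.5, 0, 0, 25], [0, 1.5, 0, 0, 25], [0, 1.5, 0, 0, 25], [0, 1.5, 0, 0, 25], [0, 1.5, 0, 0, 25]]

```text
t: 5.9
tool_pos: [538.5, 352.2, 5.5]
tool_rot: [0.001, 0.344, 0.939, 0.001]
force: [0.3, 0.7, 2.6]
gripper_width: 33.0
gripper_force: 54.5
```

jog_arm:
  plan:
    - [[0, 0, -3, 0, 25], [0, 0, -10, 0, 25], [0, 0, -25, 0, 25], [0, 0, -45, 0, 25], [0, 0, -70, 0, 25], [0, 0, -95, 0, 25], [0, 0, -110, 0, 25], [0, 0, -110, 0, 25]]

```text
t: 6.7
tool_pos: [539.6, 352.8, 118.2]
tool_rot: [0.002, 0.344, 0.939, 0.002]
force: [-0.2, 0.9, 0.2]
gripper_width: 33.2
gripper_force: 54.8
```

```bash
python3 - <<'E'
from h import *
d=ctrl.get_image("wrist");np.save("pics/w4.npy",d,allow_pickle=True);e=ctrl.get_image("top")
a=d["frame"][200:480,180:480];b=cv2.resize(e["frame"][200:280,130:216],(300,280),interpolation=cv2.INTER_CUBIC)
cv2.imwrite("pics/w4.png",np.hstack([a,b])[...,::-1])
E
```

```text
(no output)
```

View pics/w4.png

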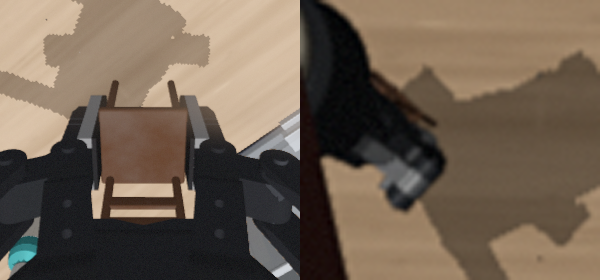

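The chair is held level between the pads, with the seat at crop columns 100–186 and the backrest behind it. Next I'll measure the room pose and the card precisely.

```bash
cat > room.py <<'E'
from h import *
d=ctrl.get_image("top");f=d["frame"].astype(int)
sat=f.max(2)-f.min(2);m=((f.min(2)>105)&(sat<40)).astype(np.uint8)*255
M=np.zeros_like(m);M[165:315,330:485]=m[165:315,330:485]
cs=sorted(cv2.findContours(M,cv2.RETR_LIST,1)[0],key=cv2.contourArea)[::-1][:5]
for c in cs[:4]:
    x,y,w,h=cv2.boundingRect(c);z=8.5 if w<40 else 50
    W=cast(d,c[:,0].astype(float),z)[:,:2].astype(np.float32);q=cv2.minAreaRect(W);print((x,y,w,h),np.round(q[0],1),np.round(q[1],1),round(q[2],2))
    if w<40: m_=cv2.moments(c);cc=(m_["m10"]/m_["m00"],m_["m01"]/m_["m00"]);print("card px",cc,cast(d,cc,8.5))
E
python3 room.py; python3 - <<'E'
from h import *
for i in range(3):
    s=ctrl.observe();ctrl.get_image("scene");print(s["t"],s["tool_pos"].round(1),s["tool_rot"].round(4),s["qpos"].round(3))
E
```

```text
(341, 174, 135, 131) [548.7 -97.5] [225.9 225.9] 7.62
(346, 179, 125, 121) [548.6 -97. ] [209.2 209.9] 7.65
(374, 249, 22, 22) [511.4 -60. ] [40.3 40.4] 7.91
card px (384.4263157894737, 259.53026315789475) [[511.33845011 -59.97253548   8.5       ]]
(389, 250, 4, 5) [526.4 -72. ] [5.9 8. ] 89.61
card px (390.5, 252.0) [[526.40264213 -72.02475423   8.5       ]]
6.85 [536.5 351.2 113.1] [-7.000e-04  3.442e-01  9.389e-01 -8.000e-04] [ 0.47   0.37   1.657 -0.     1.117 -0.398]
6.9 [536.2 351.  112.5] [-0.0011  0.3442  0.9389 -0.0012] [ 0.47   0.371  1.657  0.     1.117 -0.398]
6.95 [536.1 351.  112.2] [-0.0013  0.3442  0.9389 -0.0013] [ 0.47   0.371  1.657  0.     1.117 -0.398]
```

The room centre is (548.6,-97.2) with yaw 7.63°, inside width 209.5 (✓ 210). Place_2 computes to (511.3,-59.8), which agrees with the measured card centre (511.3,-60.0). Carrying over now at height.

jog_arm:
  plan:
    - [[-10, -13, 0, 0, 25], [-30, -40, 0, 0, 25], [-53, -71, 0, 0, 25], [-76, -102, 0, 0, 25], [-98, -131, 0, 0, 25], [-120, -160, 0, 0, 25], [-141, -188, 0, 0, 25], [-160, -214, 0, 0, 25]]

```text
t: 7.8
tool_pos: [520.1, 82.4, 113.7]
tool_rot: [-0.0, 0.345, 0.939, -0.001]
force: [0.9, 0.0, -0.3]
gripper_width: 33.4
gripper_force: 54.8
```

jog_arm:
  plan:
    - [[-18, -25, 0, -0.1, 25], [-36, -49, 0, -0.2, 25], [-52, -71, 0, -0.31, 25], [-66, -89, 0, -0.42, 25], [-77, -103, 0, -0.53, 25], [-84, -112, 0, -0.64, 25], [-86.3, -116, 0, -0.74, 25], [-86.3, -116, 0, -0.836, 25]]

```text
t: 8.6
tool_pos: [510.8, -60.9, 113.7]
tool_rot: [-0.001, -0.068, 0.998, -0.0]
force: [-0.2, -0.0, -0.8]
gripper_width: 32.8
gripper_force: 54.8
```

jog_arm:
  plan:
    - [[0, 0, 0, 0, 25], [0, 0, 0, 0, 25], [0, 0, 0, 0, 25], [0, 0, 0, 0, 25]]

```text
t: 9.0
tool_pos: [511.9, -59.3, 114.2]
tool_rot: [-0.0, -0.066, 0.998, 0.0]
force: [0.4, -0.9, -0.1]
gripper_width: 33.4
gripper_force: 54.8
```

```bash
cat > chk.py <<'E'
from h import *
import sys
s=ctrl.observe();print(s["t"],s["tool_pos"].round(1),np.degrees(2*np.arctan2(*s["tool_rot"][[2,1]])).round(2),s["gripper_width"],s["gripper_force"])
n=sys.argv[1];D={k:ctrl.get_image(k) for k in("wrist","scene","top")};np.save(f"pics/{n}.npy",D,allow_pickle=True)
a=cv2.resize(D["wrist"]["frame"][120:480,120:520],(400,360));b=cv2.resize(D["scene"]["frame"][180:340,310:490],(400,360),interpolation=cv2.INTER_CUBIC)
cv2.imwrite(f"pics/{n}.png",np.hstack([a,b])[...,::-1])
E
python3 chk.py p1
```

```text
9.0 [511.9 -59.3 114.2] 187.6 33.42140164656479 54.786540269851685
```

View pics/p1.png

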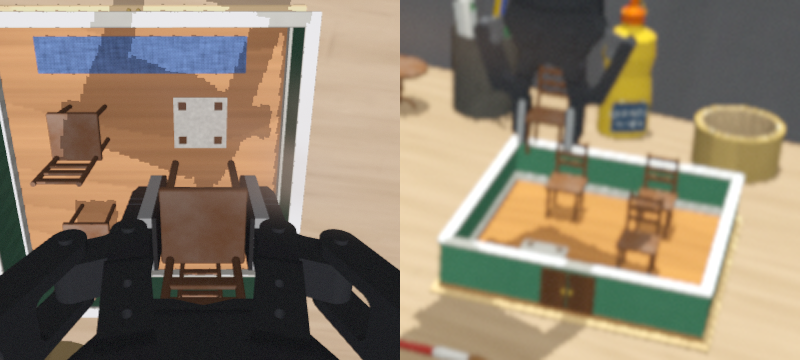

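The wrist view shows the chair square in the grip above the room, with the card at about (320,242) in full-frame pixels. In the scene view the chair stands upright, clear of the walls and glued chairs. Now I'll check the card's height and the chair's offset from the TCP.

```bash
cat > m.py <<'E'
from h import *
import sys
D=np.load(f"pics/{sys.argv[1]}.npy",allow_pickle=True).item();w=D["wrist"];f=w["frame"].astype(int)
sat=f.max(2)-f.min(2);m=np.zeros(f.shape[:2],np.uint8);m[205:280,285:355]=((f.min(2)>140)&(sat<35))[205:280,285:355]*255
c=max(cv2.findContours(m,0,1)[0],key=cv2.contourArea);W=cast(w,c[:,0].astype(float),8.5)[:,:2].astype(np.float32);print("card wrist",cv2.minAreaRect(W),cv2.minAreaRect(c))
cp=cv2.minAreaRect(c)[0];t,e=tri((w,cp),(D["top"],(384.43,259.53)));print("card tri",t,e)
E
python3 m.py p1; python3 - <<'E'
from h import *
D=np.load("pics/p1.npy",allow_pickle=True).item();w=D["wrist"]
f=w["frame"].astype(int);s=f[300:400,270:380]
r=f[340,268:380];print(r[:,0].tolist());print(f[300:400,323,0].tolist())
for zb in(106,110,114):
    p=cast(w,[(281,307.5),(366,307.5)],zb+33);print(zb,p.round(1).tolist(),np.linalg.norm(p[1]-p[0]))
b=cv2.resize(D["scene"]["frame"][195:260,350:400],(500,600),interpolation=cv2.INTER_CUBIC)
b2=cv2.resize(w["frame"][295:395,270:380],(300,273),interpolation=cv2.INTER_CUBIC);o=np.zeros((600,800,3),np.uint8);o[:,:500]=b;o[:273,500:]=b2
cv2.imwrite("pics/p1b.png",o[...,::-1])
E
```

```text
card wrist ((510.6977844238281, -61.988380432128906), (39.013580322265625, 40.01893615722656), 7.6158833503723145) ((319.5, 242.5), (49.0, 53.0), 90.0)
card tri [ 5.12477449e+02 -6.15196945e+01  4.42029532e-01] 0.555159321681619
[159, 160, 158, 113, 59, 48, 45, 45, 26, 24, 24, 27, 66, 102, 110, 110, 110, 112, 110, 109, 110, 111, 112, 110, 111, 111, 111, 112, 113, 111, 112, 112, 111, 112, 110, 109, 108, 108, 109, 108, 109, 109, 112, 110, 109, 109, 110, 110, 110, 112, 111, 112, 113, 110, 113, 111, 111, 111, 110, 112, 110, 110, 108, 105, 107, 105, 107, 105, 107, 108, 106, 107, 106, 106, 104, 104, 106, 107, 106, 106, 106, 105, 108, 106, 105, 108, 107, 107, 107, 106, 107, 108, 108, 109, 108, 110, 106, 90, 52, 38, 30, 34, 45, 51, 54, 56, 76, 149, 161, 161, 161, 162]
[150, 149, 149, 149, 148, 152, 146, 104, 81, 91, 104, 111, 115, 117, 116, 116, 115, 114, 113, 114, 113, 115, 112, 113, 111, 113, 109, 111, 111, 111, 110, 112, 111, 110, 110, 111, 110, 111, 110, 112, 111, 111, 109, 110, 113, 110, 108, 111, 108, 106, 104, 107, 106, 108, 106, 106, 105, 106, 106, 107, 107, 106, 106, 108, 108, 108, 105, 104, 106, 106, 107, 106, 108, 106, 105, 106, 108, 107, 108, 107, 109, 108, 113, 158, 211, 209, 207, 204, 192, 96, 54, 60, 69, 95, 123, 165, 185, 90, 54, 52]
106 [[496.6, -77.7, 139.0], [492.3, -45.4, 139.0]] 32.62483008085198
110 [[494.4, -77.5, 143.0], [490.2, -46.2, 143.0]] 31.521146056036706
114 [[492.2, -77.2, 147.0], [488.2, -47.1, 147.0]] 30.41746203122141
```

View pics/p1b.png

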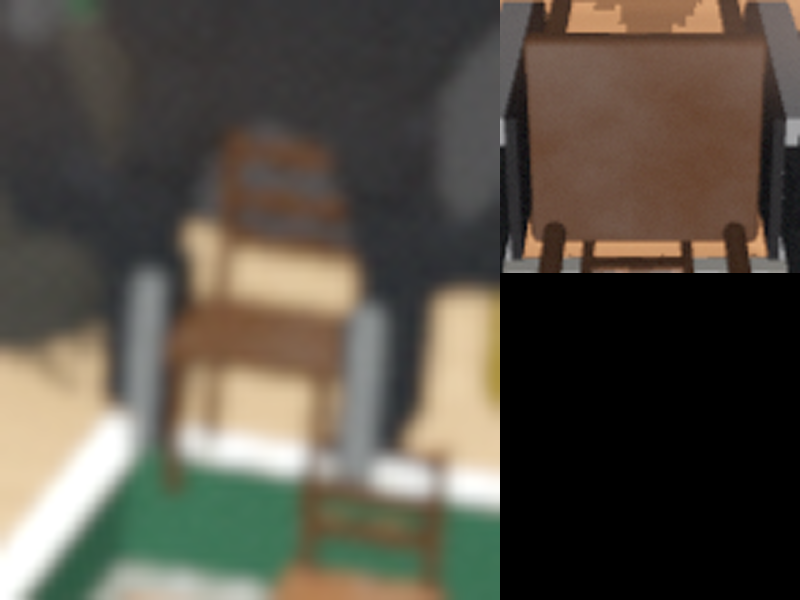

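The card reads (510.7,-62.0) from the wrist and (511.3,-60.0) from the top view, which agree within the 2 mm calibration. The enlarged scene crop shows the chair upright, with its front-left leg foot at (367.2,247.9) and the top of the left back post at (373.5,209.1). From these I'll work out the underside height.

```bash
cat > z.py <<'E'
from h import *
from scipy.optimize import brentq
def zof(d,xy,row,lo=-50,hi=300): return brentq(lambda z:proj(d,[*xy,z])[1]-row,lo,hi)
def loc(o,x,y,a=np.radians(7.63)):return np.array(o)+[x*np.cos(a)-y*np.sin(a),x*np.sin(a)+y*np.cos(a)]
E
python3 - <<'E'
from z import *
D=np.load("pics/p1.npy",allow_pickle=True).item();s=D["scene"];o=(511.4,-59.8)
a=loc(o,-15.5,15.5);b=loc(o,15.5,14)
print("leg",zof(s,a,247.9),proj(s,[*a,110]),"top",zof(s,b,209.1)-70,proj(s,[*b,180]))
R=(548.6,-97.2)
for n,p in((4,(52,42)),(3,(52,-42)),(1,(-32,-42))):
    c=loc(loc(R,*p),15.5,14);print(n,proj(s,[*c,78]))
c=loc(R,-32,42);print("card",proj(s,[*c,8.5]))
print("wall",[proj(s,[*loc(R,-106.5,y),50]).round(1) for y in(106.5,-106.5)])
b=cv2.resize(s["frame"][235:315,330:470],(800,457),interpolation=cv2.INTER_CUBIC);cv2.imwrite("pics/p1c.png",b[...,::-1])
E
```

```text
leg 108.13861403670043 [366.01177676 247.00198019] top 105.30310523379396 [373.45099378 206.74887602]
4 [380.8561066  239.51640698]
3 [421.0557737  246.12076415]
1 [412.92811615 263.31494562]
card [372.78836336 291.86496682]
wall [array([330. , 284.3]), array([446.2, 307.4])]
```

View pics/p1c.png

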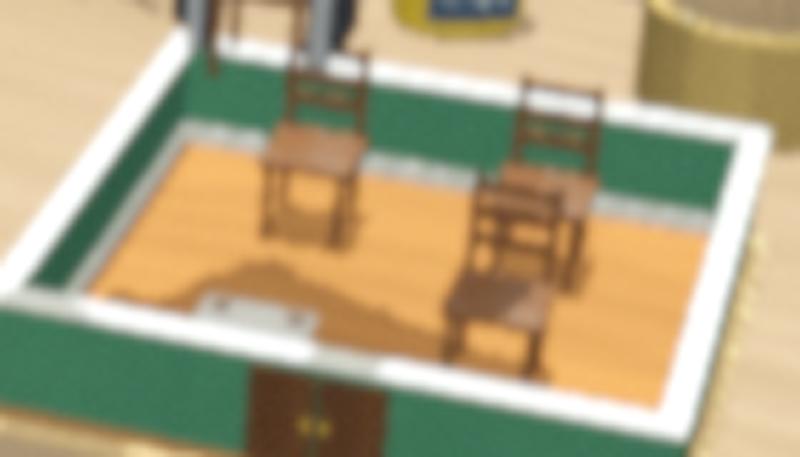

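The glued chairs' back-post tops appear at (380.8,242.9), (421.9,249.0) and (414,266.2), about 3 rows below the predictions. With that bias removed, the chair's underside is at about 111 mm, against 110 from the grasp. I'll go down 91.5 mm in two stages.

jog_arm:
  plan:
    - [[0, -0.2, 6, 0, 25], [0, -0.2, 18, 0, 25], [0, -0.2, 32, 0, 25], [0, -0.2, 46, 0, 25], [0, -0.2, 56, 0, 25], [0, -0.2, 62, 0, 25], [0, -0.2, 64, 0, 25], [0, -0.2, 64, 0, 25]]

```text
t: 9.95
tool_pos: [512.0, -59.5, 50.0]
tool_rot: [-0.0, -0.067, 0.998, 0.0]
force: [-0.4, -0.2, -0.1]
gripper_width: 33.1
gripper_force: 54.9
```

jog_arm:
  plan:
    - [[0, 0, 4, 0, 25], [0, 0, 9, 0, 25], [0, 0, 15, 0, 25], [0, 0, 20, 0, 25], [0, 0, 24, 0, 25], [0, 0, 26.5, 0, 25], [0, 0, 27.5, 0, 25], [0, 0, 27.5, 0, 25]]

```text
t: 10.75
tool_pos: [512.0, -59.5, 22.6]
tool_rot: [-0.0, -0.067, 0.998, 0.0]
force: [-0.9, 0.7, 1.1]
gripper_width: 33.2
gripper_force: 54.9
```

jog_arm:
  plan:
    - [[0, 0, 0, 0, 25], [0, 0, 0, 0, 25], [0, 0, 0, 0, 25], [0, 0, 0, 0, 25], [0, 0, 0, 0, 25], [0, 0, 0, 0, 25]]

```text
t: 11.35
tool_pos: [512.1, -59.6, 22.9]
tool_rot: [0.0, -0.067, 0.998, -0.0]
force: [-0.1, -0.6, -0.3]
gripper_width: 32.8
gripper_force: 54.9
```

```bash
python3 - <<'E'
from z import *
for i in range(3):
    s=ctrl.observe();D={k:ctrl.get_image(k) for k in("scene","wrist")};print(s["t"],s["tool_pos"].round(1),s["tool_rot"].round(4),s["force"].round(1))
b=cv2.resize(D["scene"]["frame"][220:315,330:450],(600,475),interpolation=cv2.INTER_CUBIC);a=np.zeros((475,200,3),np.uint8);a[:190]=cv2.resize(D["wrist"]["frame"][240:430,220:420],(200,190))
cv2.imwrite("pics/f.png",np.hstack([b,a])[...,::-1])
s=D["scene"];R=(548.6,-97.2);c=loc(R,-32,42)
for zb in(14,18,22):print(zb,"post top",proj(s,[*loc(c,15.5,14),zb+70]),"seat front-left",proj(s,[*loc(c,-17,17),zb+33]))
for n,p in((4,(52,42)),(1,(-32,-42))):print(n,proj(s,[*loc(loc(R,*p),15.5,14),78]),proj(s,[*loc(loc(R,*p),-17,17),41]))
E
```

```text
11.35 [512.1 -59.6  22.9] [ 0.     -0.0666  0.9978 -0.    ] [-0.1 -0.6 -0.3]
11.45 [512.1 -59.5  22.8] [-0.     -0.0666  0.9978  0.    ] [-0.3 -0.6  0.3]
11.55 [512.1 -59.5  22.8] [-0.     -0.0666  0.9978  0.    ] [-0.9 -0.5 -0. ]
14 post top [370.3281244  253.03374519] seat front-left [363.16435832 276.85201095]
18 post top [370.45298789 251.17841058] seat front-left [363.27876717 275.0154422 ]
22 post top [370.57826029 249.31699988] seat front-left [363.39355487 273.17279191]
4 [380.8561066  239.51640698] [374.28855473 261.57437876]
1 [412.92811615 263.31494562] [406.07359118 287.83043372]
```

View pics/f.png

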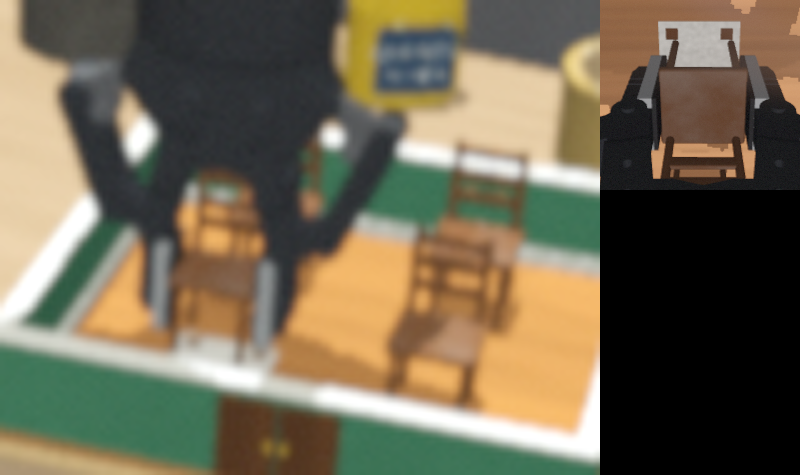

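In the last view the chair is upright inside the room with its feet over the card, and it touches nothing. In the wrist inset the card is centred at about column 699 and the seat at about 704, which suggests a sideways offset of roughly 2 mm. I'll measure that precisely.

```bash
cat > fin.py <<'E'
from z import *
w=ctrl.get_image("wrist");f=w["frame"].astype(int)
def ends(m):
    i=np.flatnonzero(m);return (i[0],i[-1]) if len(i) else None
print("mid cols card")
for v in range(262,300,6):
    r=f[v,230:420];m=(r.min(1)>135)&(r.max(1)-r.min(1)<35);e=ends(m)
    if e:print(v,e[0]+230,e[1]+231,[cast(w,[e[0]+230,v],8.5)[0,:2].round(1).tolist(),cast(w,[e[1]+231,v],8.5)[0,:2].round(1).tolist()])
for v in(310,325,340,355,370):
    r=f[v,230:420];m=(r[:,0]>85)&(r[:,0]<128)&(r[:,0]-r[:,2]>22);e=ends(m)
    if e:print("seat",v,e[0]+230,e[1]+231,[cast(w,[c,v],51)[0,:2].round(1).tolist() for c in(e[0]+230,e[1]+231)])
print("col322",f[255:320,322].tolist()[::1][:14]);print([ (255+i,int(x)) for i,x in enumerate(f[255:330,322,0])if 1][45:65])
g=f[255:300,322];i=np.flatnonzero((g.min(1)>135)&(g.max(1)-g.min(1)<35))[0]+255;print("card front row",i,cast(w,[320,i],8.5)[0])
g=f[290:330,322,0];i=np.argmax((g<112))+290;print("seat front row",i,cast(w,[323,i],51.5)[0])
E
python3 fin.py
```

```text
mid cols card
262 278 360 [[493.9, -84.2], [488.6, -44.6]]
268 278 360 [[497.1, -83.9], [491.7, -44.0]]
274 279 360 [[500.2, -83.2], [494.9, -43.5]]
280 279 360 [[503.4, -82.9], [498.1, -43.0]]
286 279 359 [[506.7, -82.6], [501.3, -42.9]]
292 279 359 [[510.0, -82.2], [504.6, -42.4]]
298 287 350 [[512.8, -77.9], [508.5, -46.3]]
seat 310 253 393 [[497.4, -88.0], [490.4, -36.2]]
seat 325 280 400 [[502.4, -77.4], [496.3, -32.3]]
seat 340 240 406 [[511.0, -92.1], [502.5, -28.7]]
seat 355 282 365 [[515.6, -75.4], [511.3, -43.2]]
seat 370 282 364 [[522.6, -74.7], [518.2, -42.4]]
col322 [[148, 106, 78], [148, 104, 76], [149, 105, 76], [147, 104, 75], [146, 103, 74], [149, 112, 86], [161, 146, 133], [186, 182, 178], [185, 181, 177], [185, 180, 177], [184, 180, 175], [184, 181, 177], [186, 182, 178], [186, 182, 178]]
[(300, 185), (301, 186), (302, 187), (303, 188), (304, 187), (305, 185), (306, 172), (307, 73), (308, 77), (309, 88), (310, 99), (311, 107), (312, 113), (313, 112), (314, 113), (315, 110), (316, 112), (317, 112), (318, 111), (319, 111)]
card front row 262 [491.21721454 -63.91553672   8.5       ]
seat front row 307 [492.36457366 -62.31123678  51.5       ]
```

Relative to the card, the chair sits about 1.2 mm too far toward room -x and about 1.6 mm too far toward +y. I'll correct both and verify, including the height against a glued chair.

jog_arm:
  plan:
    - [[-0.4, -0.5, 0, 0, 25], [-0.8, -1.1, 0, 0, 25], [-1.2, -1.6, 0, 0, 25], [-1.2, -1.6, 0, 0, 25], [-1.2, -1.6, 0, 0, 25], [-1.2, -1.6, 0, 0, 25], [-1.2, -1.6, 0, 0, 25], [-1.2, -1.6, 0, 0, 25]]

```text
t: 12.5
tool_pos: [513.5, -60.9, 22.8]
tool_rot: [0.0, -0.067, 0.998, 0.0]
force: [-0.7, 0.7, 0.3]
gripper_width: 33.3
gripper_force: 54.8
```

```bash
python3 fin.py | grep -E "^2(62|74)|front|seat 3(55|70)"; python3 - <<'E'
from z import *
s=ctrl.get_image("scene");R=(548.6,-97.2)
for zb in(8,15,18,21):print(zb,proj(s,[*loc(loc(R,-32,42),-15.5,-15.5),zb]).round(1))
print("g1",proj(s,[*loc(loc(R,-32,-42),-15.5,-15.5),8]).round(1),"g4",proj(s,[*loc(loc(R,52,42),-15.5,-15.5),8]).round(1))
b=cv2.resize(s["frame"][250:310,355:435],(800,600),interpolation=cv2.INTER_CUBIC);cv2.imwrite("pics/g.png",b[...,::-1])
o=ctrl.observe();print(o["t"],o["tool_pos"],o["joint_vel"].round(3))
E
```

```text
262 281 364 [[495.1, -84.2], [489.7, -44.0]]
274 282 363 [[501.4, -83.1], [496.1, -43.4]]
seat 355 282 365 [[517.0, -76.8], [512.7, -44.6]]
seat 370 282 364 [[524.0, -76.1], [519.6, -43.8]]
card front row 259 [491.05716235 -65.5311668    8.5       ]
seat front row 307 [493.75444077 -63.72277293  51.5       ]
8 [378.4 297.3]
15 [378.7 294.2]
18 [378.8 292.8]
21 [378.9 291.5]
g1 [421.7 306. ] g4 [388.7 278.2]
12.6 [513.47899493 -60.93408195  22.80757434] [-0.002  0.002  0.     0.001  0.     0.   ]
```

View pics/g.png

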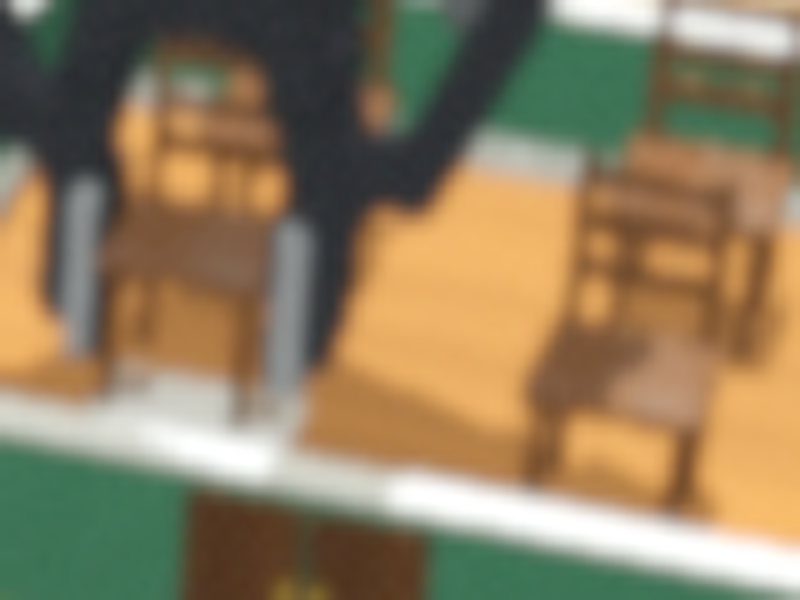

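The wrist camera now puts the chair's centre at (510.6,-61.4) against the card's (510.9,-61.9). In the last crop the chair is upright over the card with a gap beneath it. Comparing seat edges with glued chair 1 puts its underside at about 17–18 mm, close to 1 cm above the floor. The arm is still, so I'm handing in.

```bash
python3 -c "
from bench import ctrl
print(ctrl.sign_off())"
```

```text
the job is handed in; nothing more can be done
None
```

I handed in with the loose chair still gripped, upright and square to the room, about 1 cm above the floor over the empty place_2; by the wrist camera it is centred within about 1 mm, and I saw no contact with the room, glued chairs or bottles.

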